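# Close the gate of a booklet tray past its spring catch

## Robot

A 6-joint arm with a two-finger parallel gripper is mounted at the origin on the work surface. World frame = base frame: x ahead of the robot, y to its left, z up, the work surface at z = 0. Lengths are in mm, angles in rad, forces in N, time in s.
With the tool pointing down it reaches from about 300 to 775 mm from the base axis. Payload 14.6 kg.
Tool frame: the origin (TCP) lies on the centre line of the jaws, within the pads' length; the fingertips stand 22 mm ahead of it and the grasp point (between the pads) lies 3 mm ahead of it (manip.tcp_to_tips is the distance from the TCP to the fingertips, in mm); z points along the fingers, y is the direction in which the jaws open and shut (so a half turn about z gives the same grasp; the last joint's range is limited). The gripper opens to 94 mm and grips with 3 to 60 N. Pads are 16 mm wide; open, the fingers measure 119 mm over their backs; the gripper's body (75 mm by 177 mm) begins 78 mm behind the grasp point.
Start: joints at [-1.178, 0.3, 1.521, -0, 1.321, -0.067], TCP at [244.065, -492.871, 227.446] pointing down, gripper open.
Joint ranges: [-3.03, 3.03], [-0.79, 2.21], [0.23, 2.52], [-1.04, 4.18], [0, 3.07], [-2.55, 2.55]. Speed limits (rad/s): [2.22, 2.22, 2.57, 3.14, 3.14, 3.14].

## Interface

Orientations are given as [roll, pitch, yaw] about the fixed x, y, z axes, in that order (R = Rz(yaw) Ry(pitch) Rx(roll)).
In Python, from cell import manip, vision, workorder gives the robot as it stands.
- The arm moves only by the tool carry_out, never from a script. Its argument "deltas" is a list of rows, each a list of 3 entries, a list of its own where there are three numbers: the shift along the tool's x, y, z in cm, then the turn about the tool's z in degrees, then the opening, from 0 (shut) to 1 (fully open). A call has 1 to 20 rows; each row shifts and turns the commanded pose from where the row before left it, along the tool's axes as they then stand; what a row does not reach is not made up. A row lasts 1/12 s, in which the tool goes at most 41.7 mm and 7.16 degrees, less where a joint would pass 70% of its speed; a pose out of reach is approached as far as the arm can. A call with a gripper value outside its range is refused whole. The fingers move at their own pace and stop on an object; "grip_force" is the grip in N (left out, the last holds). Time passes only in rows, so rows that do not move let the fingers close. It gives the time, the measured TCP pose, the force and the opening at its end, in the units of the state.
- manip.read_state(): the state, without advancing time (a new reading comes with each control period).
- vision.camera(name): name is "side" or "top"; returns (picture, depth): 480x640x3 uint8, red, green, blue; 480x640 float32, mm along the optical axis (not along the pixel's ray), 0 where there is no reading.
- vision.calibration(name): a dict with "mtx" (3x3 intrinsics, pixels), "distortion" ([k1, k2, p1, p2, k3] as OpenCV has them; the pictures are not rectified), "eye" and "orientation" of the camera in the world. Camera axes: x right, y down, z forward; pixel columns grow to the right and rows downward; lengths in mm; the calibration is good to about 2 mm. A picture is of the moment at which its call begins. calibration takes no time and is no camera call.
- workorder.sign_off(): hands the job in, once; it reports no verdict.
The state is a dict: "clock": time; "joints": joint angles; "qd": joint speeds; "effort": joint torques, N m; "eef_pos": TCP position; "eef_rot": TCP orientation; "wrist_force": force on the tool from outside, world axes, zero at the start; "moment": the same for the moment, N m; "finger_gap": finger opening in mm.
Only numpy, scipy, OpenCV 4.12 (cv2) and the standard library are available. Lean on these libraries where they do the work, as an engineer would, in place of code of your own. Each camera call takes 0.05 s, during which the arm holds its last target.

## Task

The blue gate of the tray with the stack of booklets is open: close it, so that the booklets cannot slide out. Press that tray's yellow spring catch bar fully down with a fingertip and keep it held down while you push the gate's lug from behind, all the way home; only then let go, so that the catch springs up behind the gate's tooth, and move clear. Only press and push: grip and lift nothing, do not touch the red front of the lug, and leave the other tray (with the tape roll), the booklets and everything else where they are.

Things in the scene. Friction and masses are not known exactly. Their poses are not given: they have to be found in the camera images.
- tray_full: fixed grey tray that holds the booklets (two trays alike, either may be left or right, turned up to 0.4 rad). Base spans tray x -88..106, y -122..122 mm, 10 mm thick; origin at the underside. x points from the mouth into the tray, y is the way the gate slides to close. Aluminium pocket y 2..114 mm, walls 50 mm above the table, open to -x
- tray_spare: the other tray, alike in every way, with a roll of tape in its pocket instead of booklets; leave it alone. Same origin and axes.
- bartop_full (a point): centre of the flat top of the yellow catch bar of the tray with the booklets: tray x -60, y -24 mm, 34 mm above the table when up. The top is 40 mm (tray x) by 186 mm (tray y): a fingertip can slide along it while holding it down. The bar moves straight down
- bar_full (a joint): how far that bar is pressed down, m: 0 up, 0.012 at its stop. Spring 2 N when up, 8 N at the stop. The tooth passes only with the bar down by more than 0.005; hold it beyond 0.006 all the while (0.009 to 0.012 is right). Under the tooth the bar stays 0.005 down by itself, which does not count as held
- lug_full (a point): middle of the push face of the lug on that tray's blue gate: tray x -59 mm, y = -60 mm + gate_full, 56.5 mm above the table. The lug juts over the bar: tray x -78..-24 mm, 12 mm thick along y, 43 to 70 mm above the table. The face looks to tray -y; the side of a finger standing on the bar behind it pushes it to tray +y
- gate_full (a joint): how far the blue gate (102 mm long, 10 mm thick, top 60 mm above the table) has slid along tray +y, m: starts 0 to 0.022 (open), stops against the post at 0.031, its tooth (40 mm long) is clear of the post again from 0.087, end stop (home) at 0.092. About 2 N of friction; stays where left
- lug_spare (a point): the same push-face point on the gate of the other tray; must not move
- bartop_spare (a point): centre of the top of the other tray's catch bar; must not be pressed
- booklets: loose stack of purple booklets, 98 x 98 x 36 mm, in the pocket of its tray, on the 10 mm base; origin at the centre of its underside
- weight: brass paperweight, 44 mm across, 24 mm high, on top of the booklets; origin at its underside
- tape_roll: amber tape roll, 84 mm across, 24 mm high, flat in the other tray's pocket; origin at its underside
- label_box: yellow box 75 x 110 x 55 mm, to the left on the table; origin at its underside
- bundle: bundle of grey-blue booklets 100 x 140 x 50 mm, to the right on the table; origin at its underside
- rule: flat steel rule 130 x 26 x 5 mm lying on top of that bundle; origin at its underside, x along it
- tape_spare: brown tape roll 90 mm across, 45 mm high, at the far side of the table; origin at its underside
- post_full (a point): top of the catch post on that bar: 14 x 16 mm, 12 mm higher than the bar's top, on its gate-side edge at tray x -40..-26, y 49..65 mm. It goes down with the bar; when up it blocks the gate's tooth
- lugfront_full (a point): middle of the red plate (4 mm thick) on the far (+y) side of the same lug, 12 mm beyond the push face; not to be touched

How it is judged (in metres and radians):
On the way, in this order (a step that is already met when the one before it is completed fails the run):
1. the catch bar is held down by the fingers before the gate passes it (value of joint bar_full above 0.006 m and contact force between the fingers and bar_full above 0.5 N and value of joint gate_full below 0.036 m), for 0.1 s.
2. the gate is home with the catch bar still held down by the fingers (value of joint bar_full above 0.006 m and contact force between the fingers and bar_full above 0.5 N and value of joint gate_full above 0.0875 m), for 0.1 s.
At the end, for the whole second after the job is handed in: the gate of the tray with the booklets is home (within 4.5 mm of its end stop) and at rest, its catch bar has sprung back up (within 2 mm), the booklets have not moved more than 12 mm and the other tray's gate not more than 6 mm (value of joint gate_full above 0.0875 m and value of joint bar_full below 0.002 m and not (velocity of joint gate_full above 0.01 m/s) and not (distance of booklets from where it was at the start of the episode above 0.012 m) and not (distance of lug_spare from where it was at the start of the episode above 0.006 m)); the robot touches nothing.
It fails at once if the gate passes the catch while the bar is not held down (less than 6 mm down) (value of joint gate_full between 0.042 and 0.08 m and value of joint bar_full below 0.006 m).
It fails at once if the fingers touch the red front of the lug (gripping it) with more than 2 N (contact force between the fingers and gate_full_c3 above 2 N).
It fails at once if the other tray is worked: its gate moves more than 6 mm or its bar is pressed more than 5 mm (distance of lug_spare from where it was at the start of the episode above 0.006 m or distance of bartop_spare from where it was at the start of the episode above 0.005 m).
It fails at once if the booklets, the weight or the tape roll in the trays move or are lifted more than 12 mm (distance of any of booklets, weight, tape_roll from where it was at the start of the episode above 0.012 m).
It fails at once if a thing standing about is moved or lifted more than 25 mm (distance of any of label_box, bundle, rule, tape_spare from where it was at the start of the episode above 0.025 m).
It also fails if it takes over 38 s, if anything falls off the work surface, if the arm or the gripper's body presses on something with over 40 N, if the wrist force passes 120 N, or if a joint passes its speed limit or range.

## Working session

There is one attempt and no reset: what is moved stays moved. The work goes in short steps, Python scripts to look and compute and a tool call to move; the robot and the scene stay as the last step left them, time stands still between calls to the robot, and variables do not carry over. Pictures are saved under pics/ and viewed, and the job is handed in when it is done.

Besides the shell and the picture viewer there is one more tool, called after ">>>" as name(argument=value, ...), one argument or row to a line, values as JSON. carry_out: Moves the arm, as the interface text tells. Its arguments: {"type":"object","properties":{"deltas":{"type":"array","items":{"type":"array"}},"grip_force":{"type":"number"}},"required":["deltas"]}

```bash
ls; mkdir -p pics; python3 - <<'E'
from cell import manip, vision, workorder
import cv2,numpy as np
print(manip.read_state()); print(manip.tcp_to_tips)
for n in("top","side"):
    p,d=vision.camera(n); np.savez(f"{n}0.npz",p=p,d=d); cv2.imwrite(f"pics/{n}0.png",p[:,:,::-1]); print(vision.calibration(n))
E
```

```text
pics
{'clock': 0.0, 'joints': array([-1.17758419e+00,  3.00484598e-01,  1.52156944e+00, -2.69803333e-05,
        1.32068630e+00, -6.65988447e-02]), 'qd': array([ 0.00090392, -0.00110692,  0.00090439, -0.00036592,  0.00116106,
        0.00044175]), 'effort': array([ 2.79213069e-03, -5.31800258e+01, -3.52733982e+01,  7.09813088e-02,
        2.44384323e-02, -8.89295166e-05]), 'eef_pos': array([ 243.98206877, -492.6659755 ,  226.88383406]), 'eef_rot': array([-3.14044577e+00, -5.03027540e-05,  4.59817647e-01]), 'wrist_force': array([-0.23454846,  1.51476512,  0.47151262]), 'moment': array([-0.01196781, -0.04601546,  0.00366588]), 'finger_gap': 94.21216215520865}
22.0
{'mtx': array([[453.9866928 ,   0.        , 329.61241459],
       [  0.        , 453.9866928 , 244.34337746],
       [  0.        ,   0.        ,   1.        ]]), 'distortion': array([-0.04371518,  0.        ,  0.        ,  0.        ,  0.        ]), 'eye': array([ 538.6060995 ,  -12.22852428, 1217.46051365]), 'orientation': array([-3.07821751, -0.01189524, -1.54272976])}
{'mtx': array([[491.83571705,   0.        , 318.62093437],
       [  0.        , 491.83571705, 244.51441143],
       [  0.        ,   0.        ,   1.        ]]), 'distortion': array([-0.04584898,  0.        ,  0.        ,  0.        ,  0.        ]), 'eye': array([ 289.66506087, 1032.75250027,  756.58068285]), 'orientation': array([-2.13125918,  0.0133062 , -2.8530979 ])}
```

View pics/top0.png

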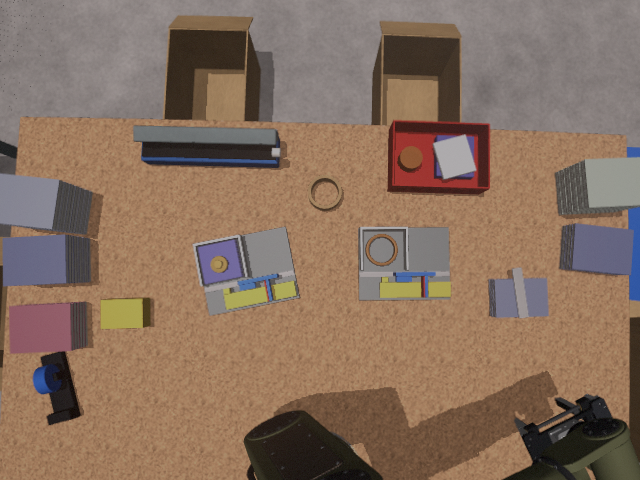

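View pics/side0.png

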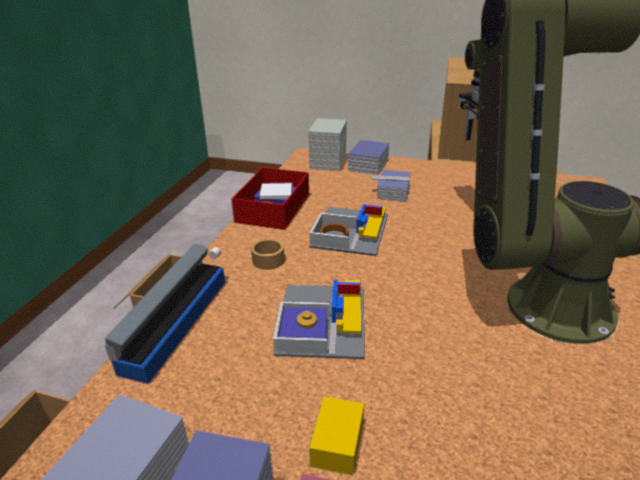

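```bash
cat > h.py <<'E'
import numpy as np,cv2
from cell import manip,vision
from scipy.spatial.transform import Rotation as Ro
def ray(n,uv,z):
    c=vision.calibration(n); uv=np.array(uv,float).reshape(-1,1,2)
    q=cv2.undistortPoints(uv,c["mtx"],c["distortion"]).reshape(-1,2)
    R=Ro.from_euler("xyz",c["orientation"]).as_matrix()
    d=np.c_[q,np.ones(len(q))]@R.T; e=c["eye"]
    return e+d*((z-e[2])/d[:,2])[:,None]
E
python3 - <<'E'
from h import *
p=np.load("top0.npz")["p"]; hsv=cv2.cvtColor(p,cv2.COLOR_RGB2HSV)
cv2.imwrite("pics/z0.png",cv2.resize(p[215:325,185:310,::-1],None,fx=6,fy=5.4,interpolation=cv2.INTER_CUBIC)[:600])
m=cv2.inRange(hsv,(25,150,80),(35,255,255)); m[:,:185]=0;m[:,310:]=0;m[:215]=0;m[325:]=0
r=cv2.minAreaRect(cv2.findNonZero(m)); b=cv2.boxPoints(r); print(r,b); print(ray("top",b,34),ray("top",[r[0]],34))
g=cv2.inRange(hsv,(0,0,70),(179,60,255)); g[:,:185]=0;g[:,310:]=0;g[:215]=0;g[325:]=0
cv2.imwrite("pics/g0.png",g[215:325,185:310])
g2=cv2.bitwise_or(g,m)
c=max(cv2.findContours(g2,0,2)[0],key=cv2.contourArea); r=cv2.minAreaRect(c);b=cv2.boxPoints(r);print(r);print(ray("top",b,10))
for n in ("red",):
    mm=cv2.inRange(hsv,(170,120,60),(179,255,255))|cv2.inRange(hsv,(0,170,60),(5,255,255)); mm[:,:185]=0;mm[:,310:]=0;mm[:250]=0;mm[325:]=0
    q=cv2.findNonZero(mm).reshape(-1,2);print(q.mean(0),len(q),q.min(0),q.max(0)); print(ray("top",[q.mean(0)],70))
E
```

```text
Traceback (most recent call last):
cv2.error: OpenCV(4.12.0) /io/opencv/modules/imgproc/src/convhull.cpp:143: error: (-215:Assertion failed) total >= 0 && (depth == CV_32F || depth == CV_32S) in function 'convexHull'
```

View pics/z0.png

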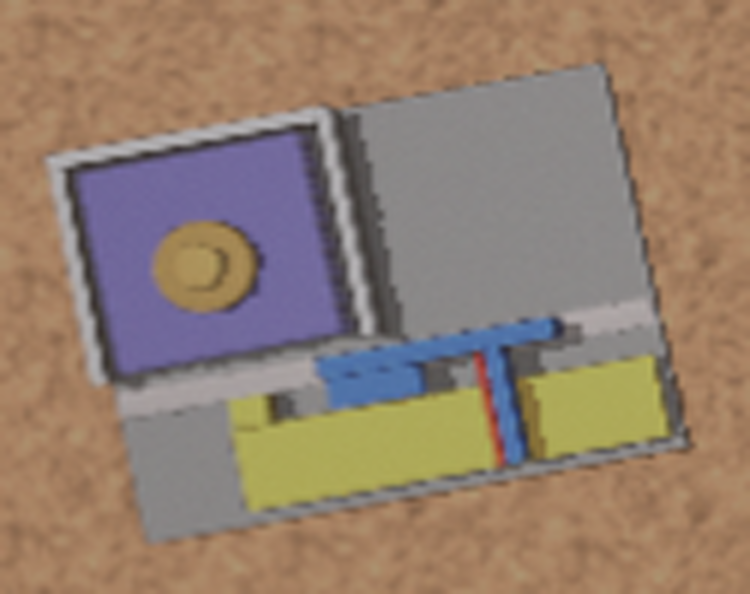

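```bash
python3 - <<'E'
from h import *
p=np.load("top0.npz")["p"]; hsv=cv2.cvtColor(p,cv2.COLOR_RGB2HSV)
def roi(m):
    o=np.zeros_like(m);o[262:320,190:305]=m[262:320,190:305];return o
m=roi(cv2.inRange(hsv,(25,110,140),(34,255,255)))
q=cv2.findNonZero(m); r=cv2.minAreaRect(q);print(len(q),r)
print(ray("top",cv2.boxPoints(r),34).round(1),ray("top",[r[0]],34))
mm=roi(cv2.inRange(hsv,(170,110,60),(179,255,255))|cv2.inRange(hsv,(0,150,60),(5,255,255)))
q=cv2.findNonZero(mm).reshape(-1,2);print(q.mean(0),len(q),q.min(0),q.max(0)); print(ray("top",[q.mean(0)],70))
z=np.array([[603,65],[688,443],[150,540]])/[6,5.4]+[185-.42,215-.42]
B=ray("top",z,10);print("base",B.round(1))
# zoom bar corners (right bottom, left bottom, right top) & lug top corners (back), z=34 / 70
z=np.array([[668,430],[248,510],[655,357],[232,430]])/[6,5.4]+[185-.42,215-.42]
print("bar",ray("top",z,34).round(1))
z=np.array([[510,340],[526,460],[478,350],[502,465]])/[6,5.4]+[185-.42,215-.42]
print("lug top",ray("top",z,70).round(1))
# tray fit from base corners
T=np.array([[106,-122],[-88,-122],[-88,122]],float)
Y=np.r_[B[:,:2],ray("top",(np.array([[668,430],[248,510],[655,357]])/[6,5.4]+[184.6,214.6]),34)[:,:2]]
T=np.r_[T,[[-80,-117],[-80,69],[-40,-117]]]
c=T.mean(0);C=Y.mean(0);U,S,V=np.linalg.svd((T-c).T@(Y-C));R=(U@V).T;t=C-R@c
print("yaw",np.arctan2(R[1,0],R[0,0]),"t",t,"res",(Y-(T@R.T+t)).round(1))
print("lug in tray",((ray("top",(np.array([[510,340],[526,460],[478,350],[502,465]])/[6,5.4]+[184.6,214.6]),70)[:,:2]-t)@R).round(1))
for u in [(-60,-24),(-59,-60),(-60,-100)]: print(u,R@u+t)
E
```

```text
948 ((259.57293701171875, 294.6107177734375), (19.577354431152344, 71.21058654785156), 83.19094848632812)
[[489.7 249.1  34. ]
 [516.9  66.2  34. ]
 [466.8  58.6  34. ]
 [439.7 241.   34. ]] [[478.27287851 153.71564499  34.        ]]
[266.58333333 291.        ] 12 [265 281] [268 300]
[[489.65956971 131.36565113  70.        ]]
base [[659.6  95.8  10. ]
 [474.8  52.   10. ]
 [420.6 287.3  10. ]]
bar [[482.   59.6  34. ]
 [438.5 239.6  34. ]
 [516.8  66.3  34. ]
 [476.5 248.   34. ]]
lug top [[523.6 125.   70. ]
 [468.1 116.4  70. ]
 [518.6 138.3  70. ]
 [465.5 126.3  70. ]]
yaw 0.22499184974109654 t [531.88956888 190.0623957 ] res [[-2.8  1. ]
 [ 1.4  0.5]
 [ 1.7 -2. ]
 [ 1.9  1.3]
 [-0.   0.1]
 [-2.2 -0.8]]
lug in tray [[-22.6 -61.6]
 [-78.7 -57.7]
 [-24.6 -47.5]
 [-79.  -47.4]]
(-60, -24) [478.75617537 153.28138845]
(-59, -60) [487.76251432 118.41183355]
(-60, -100) [495.71165508  79.19689812]
```

```bash
cat >> h.py <<'E'
TY=0.225; t=np.array([531.9,190.06]); c_,s_=np.cos(TY),np.sin(TY); R2=np.array([[c_,-s_],[s_,c_]])
def goto(ux,uy,z):
    s=manip.read_state(); w=np.r_[R2@[ux,uy]+t,z]
    Rm=Ro.from_euler("xyz",s["eef_rot"]).as_matrix()
    print("pos",s["eef_pos"].round(1),"rot",s["eef_rot"].round(3),"tray",(R2.T@(s["eef_pos"][:2]-t)).round(1),"F",s["wrist_force"].round(1),"gap",round(s["finger_gap"],1),"t",s["clock"])
    print("delta tool cm",(Rm.T@(w-s["eef_pos"])/10).round(2),"turn",np.degrees(s["eef_rot"][2]-TY).round(2))
E
python3 -c "
from h import *
goto(-60,-92,200)"
```

```text
pos [ 244.  -492.7  227. ] rot [-3.141 -0.     0.46 ] tray [-433.  -601.3] F [0.3 1.1 0.4] gap 93.8 t 0.1
delta tool cm [ 48.12 -40.85   2.74] turn 13.45
```

>>> carry_out(
  deltas=[
    [[0.6,-0.5,0],0,0],
    [[1.2,-1.0,0],0,0],
    [[1.6,-1.36,0],0,0],
    [[1.6,-1.36,0],0,0],
    [[1.6,-1.36,0],0,0],
    [[1.6,-1.36,0],0,0],
    [[1.6,-1.36,0],0,0],
    [[1.6,-1.36,0],0,0],
    [[1.6,-1.36,0],0,0],
    [[1.6,-1.36,0],0,0],
    [[1.6,-1.36,0],0,0],
    [[1.6,-1.36,0],0,0],
    [[1.6,-1.36,0],0,0],
    [[1.6,-1.36,0],0,0],
    [[1.6,-1.36,0],0,0],
    [[1.6,-1.36,0],0,0],
    [[1.6,-1.36,0],0,0],
    [[1.6,-1.36,0],0,0],
    [[1.6,-1.36,0],0,0],
    [[1.6,-1.36,0],0,0],
  ],
  grip_force=20,
)

```text
clock: 1.77
eef_pos: [403.0, -122.8, 227.4]
eef_rot: [-3.141, -0.0, 0.46]
wrist_force: [0.7, -0.1, -0.6]
finger_gap: 0.3
```

>>> carry_out(
  deltas=[
    [[1.6,-1.36,0],0,0],
    [[1.6,-1.36,0],0,0],
    [[1.6,-1.36,0],0,0],
    [[1.6,-1.36,0],0,0],
    [[1.6,-1.36,0],0,0],
    [[1.6,-1.36,0],0,0],
    [[1.6,-1.36,0],0,0],
    [[1.6,-1.36,0],0,0],
    [[1.6,-1.36,0],0,0],
    [[1.0,-0.9,0],0,0],
    [[0,0,0.6],3,0],
    [[0,0,0.6],4,0],
    [[0,0,0.6],4,0],
    [[0,0,0.6],2.4,0],
    [[0,0,0],0,0],
    [[0,0,0],0,0],
  ],
)

```text
clock: 3.1
eef_pos: [482.3, 62.1, 203.4]
eef_rot: [-3.141, 0.001, 0.228]
wrist_force: [-0.1, 0.5, 0.6]
finger_gap: 0.4
```

```bash
python3 -c "
from h import *
goto(-60,-92,75)"
```

```text
pos [482.3  62.1 203.4] rot [-3.141e+00  1.000e-03  2.280e-01] tray [ -76.9 -113.7] F [-0.1  0.5  0.6] gap 0.4 t 3.1
delta tool cm [ 1.7  -2.16 12.84] turn 0.15
```

>>> carry_out(
  deltas=[
    [[0.8,-1.0,0],0.1,0],
    [[0.9,-1.16,0],0,0],
    [[0,0,1.5],0,0],
    [[0,0,2],0,0],
    [[0,0,2],0,0],
    [[0,0,2],0,0],
    [[0,0,1.5],0,0],
    [[0,0,0.8],0,0],
    [[0,0,0],0,0],
    [[0,0,0],0,0],
  ],
)

```text
clock: 3.93
eef_pos: [494.8, 87.0, 106.0]
eef_rot: [3.142, -0.0, 0.225]
wrist_force: [0.3, 0.9, 0.1]
finger_gap: 0.4
```

```bash
python3 - <<'E'
from h import *
goto(-60,-92,55)
for n in("top","side"):
    p,d=vision.camera(n); np.savez(f"{n}1.npz",p=p,d=d)
    r=p[215:325,185:310] if n=="top" else p[225:365,260:400]
    cv2.imwrite(f"pics/{n}1.png",cv2.resize(r[:,:,::-1],None,fx=4.2,fy=4.2,interpolation=cv2.INTER_CUBIC))
E
```

```text
pos [494.8  87.  106. ] rot [ 3.142 -0.     0.225] tray [-59.1 -92.1] F [0.3 0.9 0.1] gap 0.4 t 3.9333
delta tool cm [-0.09 -0.01  5.1 ] turn -0.01
```

View pics/side1.png

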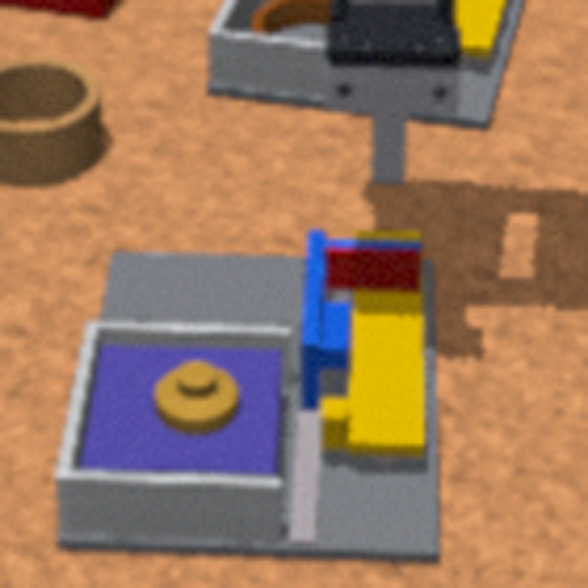

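View pics/top1.png

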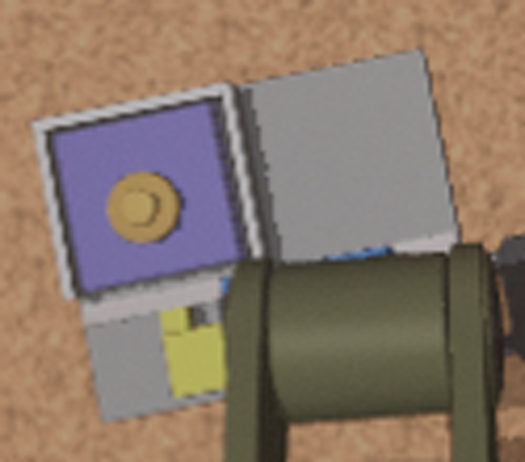

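```bash
python3 - <<'E'
from h import *
f=lambda a,z:print(z,(ray("side",np.array(a)/4.2+[259.9,224.9],z)[:,:2]-t)@R2)
f([[375,182],[403,182]],84)
f([[426,452],[352,445],[345,450]],34)   # bar front corners y=69, x -80/-40 
f([[438,553],[58,545]],10)
f([[420,245],[420,290]],70)  # lug red top
f([[420,290],[327,286]],43)
E
```

```text
84 [[-50.83234782 -90.37361241]
 [-66.70952363 -91.07061539]]
34 [[-79.82499854  78.34653341]
 [-41.89227151  74.84817068]
 [-38.38721621  78.79815416]]
10 [[-86.19446813 125.7032258 ]
 [104.32970803 129.68574433]]
70 [[-76.49428334 -50.46845388]
 [-76.20748607  -9.90009252]]
43 [[-77.31206934 -44.71856434]
 [-25.23614065 -45.99779513]]
```

>>> carry_out(
  deltas=[
    [[0,0,1],0,0],
    [[0,0,1.5],0,0],
    [[0,0,1.2],0,0],
    [[0,0,0.7],0,0],
    [[0,0,0],0,0],
    [[0,0,0],0,0],
    [[0,0,0],0,0],
  ],
)

```text
clock: 4.62
eef_pos: [494.9, 86.7, 62.1]
eef_rot: [3.141, -0.001, 0.224]
wrist_force: [0.8, 0.8, 0.6]
finger_gap: 0.4
```

>>> carry_out(
  deltas=[
    [[0,0,0.3],0,0],
    [[0,0,0.3],0,0],
    [[0,0,0.3],0,0],
    [[0,0,0.3],0,0],
    [[0,0,0.2],0,0],
    [[0,0,0],0,0],
    [[0,0,0],0,0],
    [[0,0,0],0,0],
  ],
)

```text
clock: 5.28
eef_pos: [494.8, 86.7, 47.7]
eef_rot: [3.141, -0.001, 0.224]
wrist_force: [1.0, 0.1, 5.6]
finger_gap: 0.7
```

>>> carry_out(
  deltas=[
    [[0,0,0.15],0,0],
    [[0,0,0.1],0,0],
    [[0,0,0],0,0],
    [[0,0,0],0,0],
    [[0,0,0],0,0],
    [[0,0,0],0,0],
  ],
)

```text
clock: 5.78
eef_pos: [494.9, 86.7, 45.3]
eef_rot: [3.141, -0.001, 0.224]
wrist_force: [0.4, -0.1, 7.0]
finger_gap: 0.5
```

```bash
python3 - <<'E'
from h import *
goto(-60,19.5,45)
E
```

```text
pos [494.9  86.7  45.3] rot [ 3.141e+00 -1.000e-03  2.240e-01] tray [-59.2 -92.5] F [ 0.4 -0.1  7. ] gap 0.5 t 5.7833
delta tool cm [ -0.09 -11.2    0.03] turn -0.05
```

>>> carry_out(
  deltas=[
    [[0,-0.3,0],0,0],
    [[0,-0.4,0],0,0],
    [[0,-0.4,0],0,0],
    [[0,-0.4,0],0,0],
    [[0,-0.4,0],0,0],
    [[0,-0.4,0],0,0],
    [[0,-0.4,0],0,0],
    [[0,-0.4,0],0,0],
    [[0,-0.4,0],0,0],
    [[0,-0.3,0],0,0],
    [[0,0,0],0,0],
    [[0,0,0],0,0],
  ],
)

```text
clock: 6.78
eef_pos: [486.3, 123.7, 45.3]
eef_rot: [3.141, -0.001, 0.224]
wrist_force: [-0.2, -1.4, 7.5]
finger_gap: 0.0
```

```bash
python3 - <<'E'
from h import *
goto(-60,19.5,45)
p,d=vision.camera("side")
cv2.imwrite("pics/side2.png",cv2.resize(p[225:365,260:400,::-1],None,fx=4.2,fy=4.2,interpolation=cv2.INTER_CUBIC))
E
```

```text
pos [486.3 123.7  45.3] rot [ 3.141e+00 -1.000e-03  2.240e-01] tray [-59.2 -54.5] F [-0.2 -1.4  7.5] gap 0.0 t 6.7833
delta tool cm [-0.08 -7.4   0.03] turn -0.04
```

View pics/side2.png

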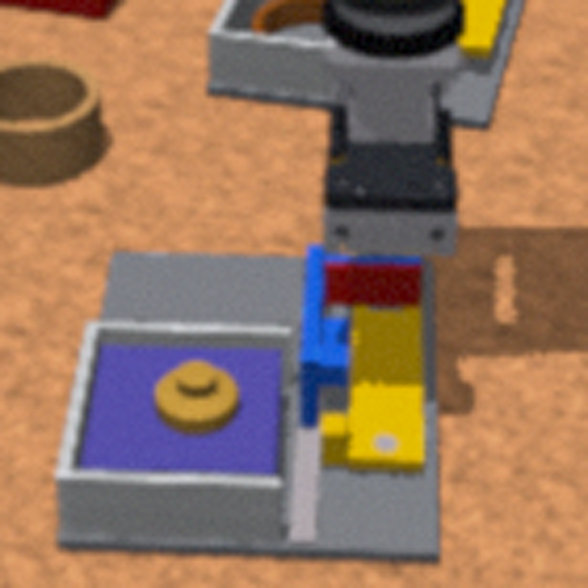

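>>> carry_out(
  deltas=[
    [[0,-0.3,0],0,0],
    [[0,-0.4,0],0,0],
    [[0,-0.4,0],0,0],
    [[0,-0.4,0],0,0],
    [[0,-0.4,0],0,0],
    [[0,-0.4,0],0,0],
    [[0,-0.4,0],0,0],
    [[0,-0.4,0],0,0],
    [[0,-0.4,0],0,0],
    [[0,-0.4,0],0,0],
    [[0,-0.4,0],0,0],
    [[0,-0.4,0],0,0],
    [[0,-0.4,0],0,0],
    [[0,-0.4,0],0,0],
    [[0,-0.4,0],0,0],
    [[0,-0.4,0],0,0],
    [[0,-0.4,0],0,0],
    [[0,-0.3,0],0,0],
    [[0,0,0],0,0],
    [[0,0,0],0,0],
  ],
)

```text
clock: 8.5
eef_pos: [470.7, 192.0, 45.3]
eef_rot: [3.141, -0.001, 0.224]
wrist_force: [0.7, -2.2, 7.8]
finger_gap: 0.1
```

```bash
python3 - <<'E'
from h import *
goto(-60,19.5,45)
E
```

```text
pos [470.7 192.   45.3] rot [ 3.141e+00 -1.000e-03  2.240e-01] tray [-59.2  15.5] F [ 0.7 -2.2  7.8] gap 0.1 t 8.5
delta tool cm [-0.08 -0.4   0.03] turn -0.04
```

Creep to the end stop, watching the lateral force.

>>> carry_out(
  deltas=[
    [[0,-0.15,0],0,0],
    [[0,-0.15,0],0,0],
    [[0,0,0],0,0],
    [[0,0,0],0,0],
    [[0,0,0],0,0],
  ],
)

```text
clock: 8.92
eef_pos: [470.1, 194.6, 45.2]
eef_rot: [3.141, -0.0, 0.224]
wrist_force: [0.4, -4.7, 7.3]
finger_gap: 0.3
```

>>> carry_out(
  deltas=[
    [[0,-0.1,0],0,0],
    [[0,-0.1,0],0,0],
    [[0,0,0],0,0],
    [[0,0,0],0,0],
    [[0,0,0],0,0],
  ],
)

```text
clock: 9.33
eef_pos: [469.7, 196.4, 45.2]
eef_rot: [3.141, -0.0, 0.224]
wrist_force: [0.2, -4.7, 6.8]
finger_gap: 0.4
```

>>> carry_out(
  deltas=[
    [[0,-0.1,0],0,0],
    [[0,-0.1,0],0,0],
    [[0,0,0],0,0],
    [[0,0,0],0,0],
  ],
)

```text
clock: 9.67
eef_pos: [469.3, 197.8, 45.3]
eef_rot: [3.14, -0.0, 0.224]
wrist_force: [1.7, -10.5, 8.1]
finger_gap: 0.5
```

```bash
python3 - <<'E'
from h import *
goto(-60,19.5,45)
p,d=vision.camera("side")
cv2.imwrite("pics/side3.png",cv2.resize(p[225:365,260:400,::-1],None,fx=4.2,fy=4.2,interpolation=cv2.INTER_CUBIC))
E
```

```text
pos [469.3 197.8  45.3] rot [ 3.14  -0.     0.224] tray [-59.3  21.6] F [  1.7 -10.5   8.1] gap 0.5 t 9.6667
delta tool cm [-0.07  0.21  0.03] turn -0.05
```

View pics/side3.png

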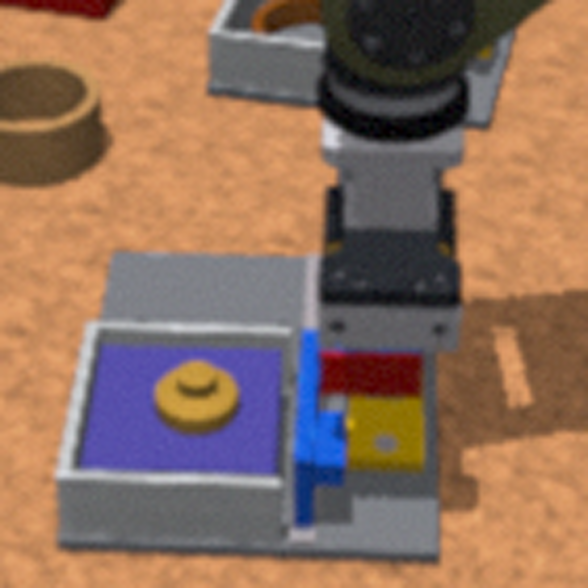

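>>> carry_out(
  deltas=[
    [[0,-0.1,0],0,0],
    [[0,-0.1,0],0,0],
    [[0,0,0],0,0],
    [[0,0,0],0,0],
  ],
)

```text
clock: 10.05
eef_pos: [469.2, 198.2, 45.4]
eef_rot: [3.138, 0.0, 0.224]
wrist_force: [3.5, -27.2, 11.9]
finger_gap: 0.5
```

```bash
python3 - <<'E'
from h import *
goto(-60,19.5,45)
f=lambda a,z:print(z,(ray("side",np.array(a)/4.2+[259.9,224.9],z)[:,:2]-t)@R2)
f([[420,395],[322,390]],43)  
f([[420,290],[327,286]],43)
E
```

```text
pos [469.2 198.2  45.4] rot [3.138 0.    0.224] tray [-59.3  21.9] F [  3.5 -27.2  11.9] gap 0.5 t 10.05
delta tool cm [-0.07  0.24  0.04] turn -0.06
43 [[-76.6961532   44.58767661]
 [-25.35285067  42.99794921]]
43 [[-77.31206934 -44.71856434]
 [-25.23614065 -45.99779513]]
```

>>> carry_out(
  deltas=[
    [[0,0.2,0],0,0],
    [[0,0.2,0],0,0],
    [[0,0.2,0],0,0],
    [[0,0.2,0],0,0],
    [[0,0,0],0,0],
    [[0,0,-0.3],0,0],
    [[0,0,-0.4],0,0],
    [[0,0,-0.5],0,0],
    [[0,0,-1],0,0],
    [[0,0,-1.5],0,0],
    [[0,0,-2],0,0],
    [[0,0,-2],0,0],
    [[0,0,-2],0,0],
    [[0,0,-2],0,0],
    [[0,0,-2],0,0],
  ],
)

```text
clock: 11.3
eef_pos: [469.7, 192.7, 183.3]
eef_rot: [3.141, 0.001, 0.224]
wrist_force: [-0.4, -0.0, 0.3]
finger_gap: 0.9
```

>>> carry_out(
  deltas=[
    [[0,1,-1],0,0],
    [[0,2,-0.5],0,0],
    [[0,2,0],0,0],
    [[0,2,0],0,0],
    [[0,2,0],0,0],
    [[0,2,0],0,0],
    [[0,2,0],0,0],
    [[0,2,0],0,0],
    [[0,2,0],0,0],
    [[0,1,0],0,0],
    [[0,1,0],0,0],
    [[0,0,0],0,0],
  ],
)

```text
clock: 12.3
eef_pos: [512.5, 6.4, 196.8]
eef_rot: [3.142, 0.001, 0.223]
wrist_force: [-0.6, 0.3, -0.0]
finger_gap: 0.4
```

```bash
python3 - <<'E'
from h import *
for n in("top","side"):
    p,d=vision.camera(n)
    r=p[215:325,185:310] if n=="top" else p[225:365,260:400]
    cv2.imwrite(f"pics/{n}4.png",cv2.resize(r[:,:,::-1],None,fx=4.2,fy=4.2,interpolation=cv2.INTER_CUBIC))
E
```

```text
(no output)
```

View pics/side4.png

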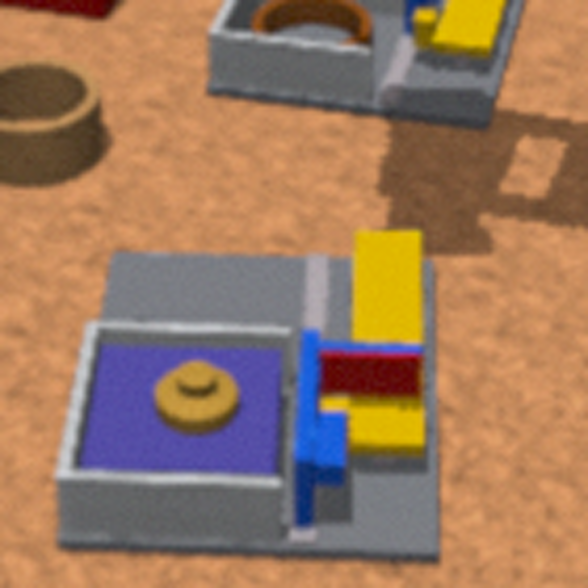

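View pics/top4.png

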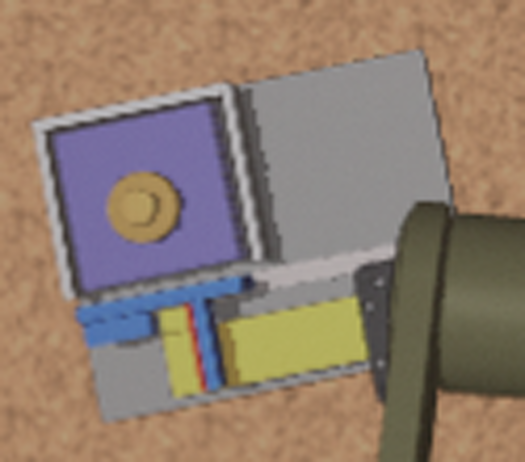

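The side picture shows the gate closed: the red plate has its lower edge near row 395, as it was when home. The bar's front corner is back at (426, 452), the same pixel as when it was up at the start. In the top picture the post sits behind the tooth at about (175, 320), and the booklets and weight have not moved.

```bash
python3 -c "
from cell import workorder,manip
print(workorder.sign_off())
print(manip.read_state()['wrist_force'])"
```

```text
the job is handed in; nothing more can be done
None
the job is handed in; nothing more can be done
```

The blue gate of the booklet tray (the left one) is closed and latched, and I handed the job in at about 12.4 s. The hand-in gives no verdict, so what follows rests on my own checks.

With the fingers shut, I pressed the catch bar down about 10.7 mm (spring force about 7 N). I kept it there while the side of the fingers pushed the lug to its end stop, where the push force rose to 27 N. I then backed off 8 mm, lifted, and moved clear.

- **Gate:** in the last side picture before release, the lug's red front was at tray y of about 44 mm. That matches home to within roughly 1 mm.
- **Catch bar:** after release its front corner is back at the pixel where it was at the start, and the post stands behind the tooth.
- **Other things:** the booklets and paperweight look unmoved, and the wrist force is back to about zero. I did not work or measure the other tray; I only saw part of it in the pictures.

One of my moves stopped about 30 mm higher than I meant, because I had added up the steps wrongly. It touched nothing, and no check disagreed.

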